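# Read a pull gauge under the bench magnifier

## Robot

A 7-joint arm with a two-finger parallel gripper is mounted at the origin on the work surface. World frame = base frame: x ahead of the robot, y to its left, z up, the work surface at z = 0. Lengths are in m, angles in rad, forces in N, time in s.
With the tool pointing down it reaches from about 0.425 to 0.925 m from the base axis. Payload 6.8 kg.
Tool frame: the origin (TCP) lies midway between the tips of the shut fingers; the grasp point (between the pads) lies 19 mm behind it (pinch_z is the distance from the TCP to the grasp point, in m); z points along the fingers, y is the line along which they close (so a half turn about z gives the same grasp; the last joint's range is limited). The gripper opens to 88 mm and grips with 3 to 60 N. Pads are 20 mm wide; open, the fingers measure 115 mm over their backs; the gripper's body (75 mm by 178 mm) begins 61 mm behind the grasp point.
Start: joints at [-1.394, 0.477, 0.022, 1.555, -0.011, 1.109, -0.083], TCP at [0.19, 0.648, 0.223] pointing down, gripper open.
Joint ranges: [-2.96, 2.96], [-0.34, 2.1], [-1.41, 1.46], [0.24, 2.44], [-1.37, 4.51], [0.17, 1.92], [-2.96, 2.96]. Speed limits (rad/s): [2.39, 2.39, 3.14, 3.14, 3.14, 3.14, 3.14].

## Interface

Orientations are given as a unit quaternion [w, x, y, z].
In Python, from station import get_state, camera, camera_info, finish_job, find_in, pinch_z gives the robot as it stands.
- The arm moves only by the tool servo_tool, never from a script. Its argument "plan" is a list of rows, each an object of numbers: "claw": the closure, from 0 (fully open) to 1 (shut); "tx", "ty", "tz": the shift along the tool's x, y, z in cm; "roll": the turn about the tool's z in degrees. In form: [{"claw": .., "tx": .., "ty": .., "tz": .., "roll": ..}, ...]. A call has 1 to 20 rows; each row is the pose to reach, as a shift and turn from the pose commanded when the call began, along the tool's axes at that moment; what a row does not reach only later rows make up. A row lasts 1/10 s, in which the tool goes at most 50 mm and 8.59 degrees, less where a joint would pass 70% of its speed; a pose out of reach is approached as far as the arm can. A call with a gripper value outside its range is refused whole. The fingers move at their own pace and stop on an object; "force" is the grip in N (left out, the last holds). Time passes only in rows, so rows that repeat a pose let the fingers close. It gives the time, the measured TCP pose, the force, the opening and the grip force at its end, in the units of the state.
- get_state(): the state, without advancing time (a new reading comes with each control period).
- camera(name): name is "scene" or "side" or "wrist"; returns (picture, depth): 480x640x3 uint8, red, green, blue; 480x640 float32, m along the optical axis (not along the pixel's ray), 0 where there is no reading.
- camera_info(name): a dict with "vertical_fov" (degrees; the focal length in pixels is half the picture's height over the tangent of half this angle, whatever the lens; pixels are square), "cx", "cy" (the principal point, pixels), "origin" and "orientation" of the camera in the world. Camera axes: x right, y up, looking along -z (the intrinsics and any distortion apply to the point x, -y, -z); pixel columns grow to the right and rows downward; lengths in m; the calibration is good to about 2 mm. The wrist camera is an equidistant fisheye: a pixel r from the principal point sees the ray r / f radians off the axis. A picture is of the moment at which its call begins: read the wrist's pose just before it. camera_info takes no time and is no camera call; for the wrist camera it gives the pose at the moment of the call.
- finish_job(): hands the job in; it is judged then, once.
Trained networks look in the newest picture that a camera, given by its name, has taken for a name from the list of things; names that differ only in an ending like _2 or _b are one class to them, and where a whole thing is asked for, a point or a joint stands for the part that bears it (a point fixed in the world has none). Each returns a list of dicts, best first, with "confidence" (0 to 1); they miss things now and then, are a little off and sometimes report something else, mostly with a low value. They report only what shows in the picture. A call takes as long as a camera call.
- find_in(thing, camera): "position" ([x, y, z] in m, in world coordinates, good to about 4 mm: the middle of the surface that is visible of it).
The state is a dict: "t": time; "joint_pos": joint angles; "joint_vel": joint speeds; "tau": joint torques, N m; "position": TCP position; "tcp_rot": TCP orientation; "wrist_force": force on the tool from outside, world axes, zero at the start; "moment": the same for the moment, N m; "finger_gap": finger opening in m; "finger_force": force on a finger pad.
Only numpy, scipy, OpenCV 4.12 (cv2) and the standard library are available. Lean on these libraries where they do the work, as an engineer would, in place of code of your own. Each camera call takes 0.05 s, during which the arm holds its last target. There are 200 camera calls.

## Task

Get the pull gauge ready for a reading: raise the drooping bench magnifier's lens to level and swing its stiff arm so that the lens stays centred over the gauge's scale, then let go of it. Then pull the gauge's handle out until its pointer is in line with the steel marker, hold it there for about two seconds, and ease it fully home without letting it snap back. Leave the marker and the other things on the bench where they are.

Things in the scene. Friction and masses are not known exactly. Their poses are not given: they have to be found in the camera images.
- link_mid (a point): bench magnifier: middle of its white first link, 210 mm above the bench; axes are the link's. The link runs level, 280 mm between axes: 140 mm along its +x to the shoulder axis (steel column on a grey foot fixed to the bench, foot 120 mm across) and 140 mm along -x to the elbow. Shoulder and elbow turn about vertical axes and are stiff: they stay where left and take 1 to 8 N at the post to move.
- elbow (a point): magnifier's elbow: vertical axis of the black round joint, 210 mm up. The second link (22 mm wide, 16 high) runs level from here: post at 180 mm, lens hinge at 200 mm, middle of the levelled lens at 280 mm. It always bends one way: seen from above the second link turns clockwise from the first, by 0 (straight) to 2.6 rad.
- post (a point): top centre of the plain round steel grip post that stands upright on the second link near its end: 24 mm in diameter, free height 62 mm (from z = 218 mm to z = 280 mm). Gripped from above it turns freely enough between the fingers, so the arm can be led by it; pulled along the pads it slips and lags some 10 to 15 mm, across them hardly at all.
- lens_head: magnifier's lens head; origin on its level hinge, 210 mm up. Along its own -x: round lens, 128 mm over its white rim, 16 mm thick, centre at 80 mm; black tab from 138 to 194 mm. Its z is vertical when level. It starts drooping 0.4 to 0.75 rad below level; the hinge is stiff (0.4 N m) and stays where left, from 1.2 rad below to 0.5 rad above level, no stop at level.
- lens (a point): middle of the lens, 80 mm from the lens hinge; axes as the lens head's
- tab (a point): grip point on the black tab at the lens's outer edge: tab 22 mm wide across (own y), 14 mm thick, 56 mm long; the point is 170 mm from the lens hinge along the head's -x, near the tab's middle. Axes as the lens head's.
- scale (a point): middle of the scale on top of the pull gauge, 45 mm above the bench; the lens belongs centred over it. The gauge is an aluminium block 200 x 56 mm, 45 mm high, on a dark base plate fixed to the bench; its slide pulls out along the gauge's own -x (axes here are the gauge's).
- handle (a point): grip point of the gauge's black handle: an upright paddle 14 mm thick (gauge y), 50 mm long (gauge x), 9 to 53 mm above the bench; the point is its middle, 31 mm up, at home 181 mm from the middle of the scale. A cross plate 36 mm wide at its outer end, inner face 25 mm from this point, keeps fingers from slipping off. Axes are the gauge's; pull along -x.
- slide (a joint): how far the gauge's slide is pulled out, m: 0 fully home, at most 0.085. The spring draws it home: about 2 N at home rising to 12 N at 0.065 m, plus a little friction. Let go far out it snaps back.
- pointer (a point): the slide's pointer, a thin steel fin standing in the dark slot on top of the gauge; moves with the slide along the gauge's -x. Axes are the gauge's.
- marker_line (a point): line on the steel marker, a 12 x 14 mm saddle clip on the gauge's upper edge beside the slot, 35 to 65 mm out from where the pointer rests at home; not to be moved. The pointer is in line with it when both have the same position along the gauge's x (they are 21.5 mm apart across). Axes are the gauge's.
- screwdriver: bystander: screwdriver, 190 mm long, lying on the bench; origin under its middle
- bearing: bystander: steel bearing ring, 72 mm across, 18 mm high, on the bench; origin under its centre
- filter_cap: bystander: grey pump filter cap, 68 mm across, 42 mm high, on the bench; origin under its centre
- door_handle: bystander: white spare door handle, 130 x 30 mm, 30 mm high, on the bench; origin under its middle

How it is judged:
On the way, in this order (a step that is already met when the one before it is completed fails the run):
1. the lens is level, centred over the scale, and let go (horizontal distance between lens and scale below 0.025 m and angle between lens_head's own z axis and vertical below 0.15 rad and contact force between the fingers and lens_head below 0.1 N and distance between the grasp point and post above 0.06 m), for 0.2 s.
2. the pointer is held in line with the marker, with the lens over the scale (x of pointer in the frame of marker_line between -0.005 and 0.005 m and horizontal distance between lens and scale below 0.025 m and angle between lens_head's own z axis and vertical below 0.15 rad), for 1 s.
At the end, for the whole second after the job is handed in: The lens stays level (within 0.15 rad) with its middle within 25 mm, seen from above, of the middle of the gauge's scale, and still; the gauge's slide is home (within 5 mm). On the way the pointer stood within 5 mm of the marker line for 1 s (horizontal distance between lens and scale below 0.025 m and angle between lens_head's own z axis and vertical below 0.15 rad and linear speed of lens_head below 0.01 m/s and value of joint slide below 0.005 m); the robot touches nothing.
It fails at once if the gauge snaps back (faster than 0.5 m/s) (velocity of joint slide below -0.5 m/s).
It fails at once if the marker is moved by more than 5 mm (distance of marker_line from where it was at the start of the episode above 0.005 m).
It fails at once if a bystander is moved by more than 30 mm (distance of any of screwdriver, bearing, filter_cap, door_handle from where it was at the start of the episode above 0.03 m).
It also fails if it takes over 72 s, if anything falls off the work surface, if the arm or the gripper's body presses on something with over 40 N, if the wrist force passes 120 N, or if a joint passes its speed limit or range.

## Working session

There is one attempt and no reset: what is moved stays moved. The work goes in short steps, Python scripts to look and compute and a tool call to move; the robot and the scene stay as the last step left them, time stands still between calls to the robot, and variables do not carry over. Pictures are saved under pics/ and viewed, at most 10 in all, crops included, and the job is handed in when it is done.

Besides the shell and the picture viewer there is one more tool, called after ">>>" in YAML: its name, and indented under it one key for each argument. servo_tool: Moves the arm, as the interface text tells. Its arguments: {"type":"object","properties":{"plan":{"type":"array","items":{"type":"object","properties":{"claw":{"type":"number"},"tx":{"type":"number"},"ty":{"type":"number"},"tz":{"type":"number"},"roll":{"type":"number"}}}},"force":{"type":"number"}},"required":["plan"]}

```bash
mkdir -p pics; cat > h.py <<'E'
import numpy as np, cv2
from scipy.spatial.transform import Rotation as R
from station import *
def rot(q): return R.from_quat([q[1],q[2],q[3],q[0]]).as_matrix()
def snap(name,fn):
    p,d=camera(name); cv2.imwrite('pics/'+fn,p[:,:,::-1]); return p,d
def cloud(name,d,info):
    f=240/np.tan(np.radians(info['vertical_fov'])/2)
    v,u=np.mgrid[0:480,0:640]; x=(u-info['cx'])/f; y=(v-info['cy'])/f
    P=np.stack([x*d,-y*d,-d],-1)@rot(info['orientation']).T+np.array(info['origin'])
    P[d==0]=np.nan; return P
E
python3 - <<'E'
from h import *
s=get_state(); print(s['t'],s['position'],s['tcp_rot'],pinch_z, s['finger_gap'])
for c in ['scene','side']:
    i=camera_info(c);print(c,i); p,d=snap(c,c+'0.png'); np.save(c+'0.npy',cloud(c,d,i)); 
    for n in ['link_mid','elbow','post','lens_head','lens','tab','scale','handle','pointer','marker_line','screwdriver','bearing','filter_cap','door_handle']:
        r=find_in(n,c); print(n,[(np.round(a['position'],3).tolist(),round(a['confidence'],2)) for a in r[:2]])
print(get_state()['t'])
E
```

```text
0.0 [0.1894789  0.64725312 0.22170489] [-6.44156164e-05  1.41880244e-01  9.89883433e-01 -8.83734449e-04] 0.0187 0.08784514276592115
scene {'vertical_fov': 46.70756649876031, 'cx': 319.17389766924725, 'cy': 239.16474801470054, 'origin': array([ 1.08199483, -0.88045821,  1.2061612 ]), 'orientation': array([0.89370327, 0.3539312 , 0.1060893 , 0.25450391])}
link_mid []
elbow [([0.562, 0.091, 0.211], 0.72)]
post [([0.564, 0.091, 0.212], 0.8)]
lens_head [([0.467, 0.134, 0.175], 0.77)]
lens [([0.469, 0.136, 0.174], 0.71)]
tab [([0.472, 0.135, 0.181], 0.58)]
scale [([0.514, -0.122, 0.042], 0.73)]
handle [([0.517, -0.252, 0.042], 0.81), ([0.515, -0.123, 0.043], 0.69)]
pointer [([0.52, -0.251, 0.044], 0.91), ([0.448, 0.22, 0.018], 0.72)]
marker_line [([0.474, -0.083, 0.054], 0.38)]
screwdriver [([0.718, -0.14, 0.022], 0.56), ([0.58, -0.432, 0.017], 0.42)]
bearing [([0.451, 0.215, 0.02], 0.86)]
filter_cap [([0.567, 0.213, 0.015], 0.63)]
door_handle [([0.579, -0.433, 0.016], 0.86)]
side {'vertical_fov': 57.15857152442106, 'cx': 322.9997902937955, 'cy': 237.1262518323089, 'origin': array([0.43611917, 0.60815831, 0.84639092]), 'orientation': array([-0.10063771, -0.0414365 ,  0.38164489,  0.91787921])}
link_mid [([0.707, -0.135, 0.022], 0.71), ([0.543, 0.146, 0.213], 0.57)]
elbow [([0.496, 0.129, 0.188], 0.84)]
post [([0.495, 0.125, 0.192], 0.68)]
lens_head [([0.475, 0.155, 0.174], 0.89), ([0.51, -0.266, 0.046], 0.68)]
lens [([0.471, 0.156, 0.176], 0.63)]
tab [([0.469, 0.152, 0.172], 0.9)]
scale [([0.506, -0.12, 0.042], 0.7)]
handle [([0.509, -0.266, 0.044], 0.6)]
pointer [([0.507, -0.267, 0.046], 0.69)]
marker_line []
screwdriver [([0.711, -0.132, 0.022], 0.81), ([0.511, -0.265, 0.042], 0.18)]
bearing [([0.47, 0.152, 0.176], 0.45)]
filter_cap [([0.56, 0.238, 0.018], 0.82)]
door_handle [([0.572, -0.417, 0.01], 0.84), ([0.474, 0.155, 0.176], 0.6)]
1.5
```

View pics/scene0.png

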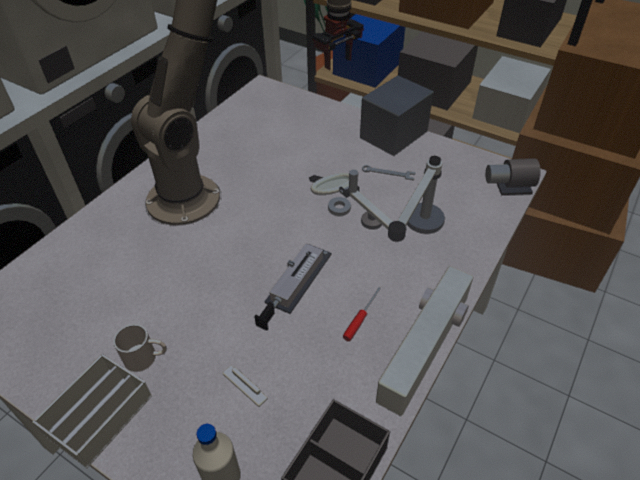

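View pics/side0.png

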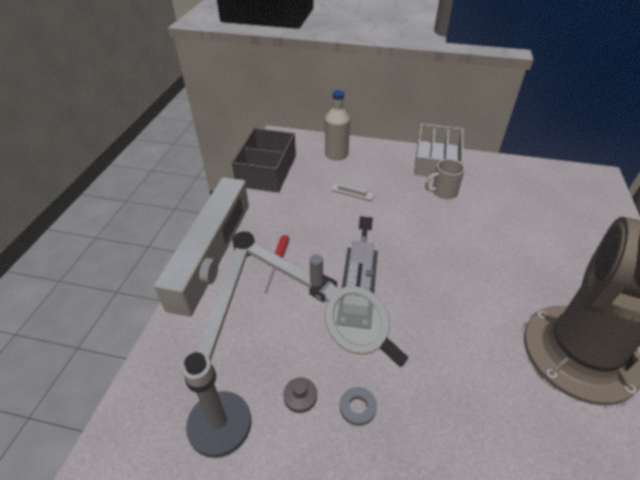

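Scene: shoulder top about (434,162), elbow (397,230), post top (353,172), lens (332,185), tab (315,178), gauge (300,275), handle (263,317), marker (291,264). Side: shoulder (197,365), elbow (244,242), post top (316,258), lens (357,320), tab (396,352).

```bash
python3 - <<'E'
from h import *
S=np.load('scene0.npy');D=np.load('side0.npy')
def q(n,P,u,v,r=1): print(n,np.round(np.nanmedian(P[v-r:v+r+1,u-r:u+r+1].reshape(-1,3),0),3))
for n,u,v in [('should',434,162),('elbow',397,228),('post',353,172),('lens',332,185),('tab',315,178),('handle',263,320),('marker',291,264),('link',418,195)]: q('sc '+n,S,u,v)
for n,u,v in [('should',197,362),('elbow',244,240),('post',316,258),('lensrim',332,310),('tab',396,352),('handle',366,223),('link',225,300),('link2',280,264)]: q('sd '+n,D,u,v)
# gauge top surface: z 0.040-0.05 in region
for n,P in (('sc',S),('sd',D)):
    m=(abs(P[...,2]-.045)<.004)&(P[...,0]>.4)&(P[...,0]<.62)&(P[...,1]>-.32)&(P[...,1]<.05)
    X=P[m][:,:2].astype(np.float32); print(n,len(X),cv2.minAreaRect(X),X.mean(0))
    # post
    m=(P[...,2]>.225)&(P[...,2]<.29)&(P[...,0]>.3)&(P[...,0]<.95)&(P[...,1]>-.2)&(P[...,1]<.4)
    k=cv2.connectedComponentsWithStats(m.astype(np.uint8))
    for j in range(1,k[0]):
        if k[2][j,4]>15:
            X=P[k[1]==j]; print(' comp',k[2][j,4],X.mean(0).round(3),X.min(0).round(3),X.max(0).round(3), k[3][j].round())
    m=(P[...,2]>.205)&(P[...,2]<.223)&(P[...,0]>.3)&(P[...,0]<.95)&(P[...,1]>-.2)&(P[...,1]<.4)
    np.set_printoptions(suppress=True)
E
python3 - <<'E'
import cv2
a=cv2.imread('pics/scene0.png')[225:345,230:350]; b=cv2.imread('pics/side0.png')[200:380,290:430]
a=cv2.resize(a,(400,400),interpolation=2); b=cv2.resize(b,(400,514),interpolation=2)
import numpy as np
c=np.zeros((514,800,3),np.uint8); c[:400,:400]=a;c[:,400:]=b; cv2.imwrite('pics/crop.png',c)
E
```

```text
sc should [0.703 0.306 0.237]
sc elbow [0.728 0.029 0.228]
sc post [0.559 0.108 0.28 ]
sc lens [0.482 0.129 0.183]
sc tab [0.402 0.164 0.146]
sc handle [ 0.522 -0.271  0.051]
sc marker [ 0.479 -0.083  0.055]
sc link [0.716 0.178 0.218]
sd should [0.696 0.317 0.239]
sd elbow [0.721 0.042 0.227]
sd post [0.56  0.106 0.28 ]
sd lensrim [0.52  0.15  0.202]
sd tab [0.398 0.174 0.143]
sd handle [ 0.509 -0.247  0.053]
sd link [0.708 0.182 0.217]
sd link2 [0.637 0.079 0.218]
sc 1057 ((0.5040178298950195, -0.13096198439598083), (0.06013522669672966, 0.29016995429992676), 4.290441989898682) [ 0.50316143 -0.10106254]
 comp 129 [0.703 0.31  0.234] [0.682 0.294 0.225] [0.723 0.332 0.243] [435. 162.]
 comp 184 [0.563 0.1   0.258] [0.55  0.089 0.225] [0.573 0.12  0.285] [353. 180.]
 comp 124 [0.727 0.034 0.227] [0.708 0.014 0.225] [0.747 0.057 0.231] [397. 227.]
sd 1042 ((0.5043808817863464, -0.15132160484790802), (0.058127328753471375, 0.24513600766658783), 3.9182980060577393) [ 0.50304556 -0.10954988]
 comp 253 [0.726 0.04  0.227] [0.705 0.017 0.225] [0.747 0.06  0.23 ] [242. 239.]
 comp 381 [0.559 0.114 0.26 ] [0.548 0.096 0.225] [0.572 0.122 0.283] [316. 269.]
 comp 579 [0.699 0.32  0.235] [0.68  0.298 0.225] [0.723 0.339 0.242] [195. 366.]
```

View pics/crop.png

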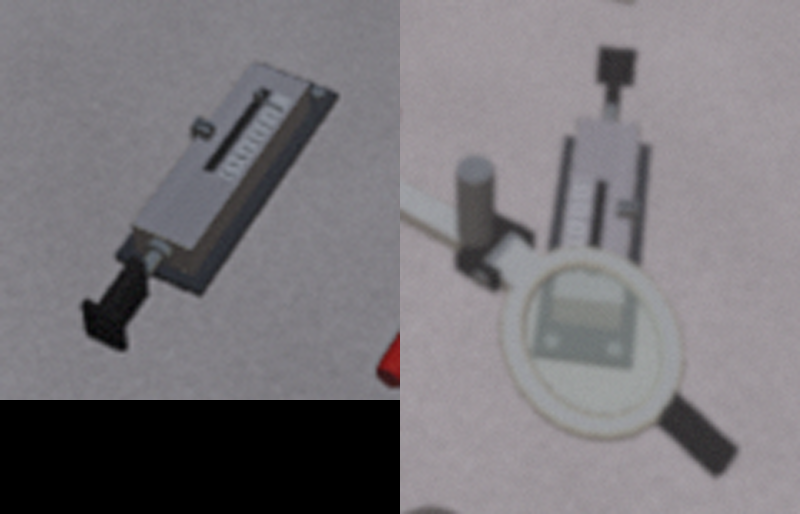

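Crop: left panel shows the ticks from about (285,98) to (222,178) beside the slot, pointer at (262,95), marker clip at (203,128), handle's cross plate at (105,325). Right panel: lens hides the gauge's inner end, marker at (628,210).

```bash
python3 - <<'E'
from h import *
np.set_printoptions(suppress=True,precision=4)
S=np.load('scene0.npy');D=np.load('side0.npy'); img=cv2.imread('pics/scene0.png')
# precise plane intersection: ray to plane z
i=dict(vertical_fov=46.70756649876031,cx=319.17389766924725,cy=239.16474801470054,origin=np.array([1.08199483,-0.88045821,1.2061612]),orientation=[0.89370327,0.3539312,0.1060893,0.25450391])
f=240/np.tan(np.radians(i['vertical_fov'])/2)
def ray(u,v,z):
    d=rot(i['orientation'])@np.array([(u-i['cx'])/f,-(v-i['cy'])/f,-1]); return i['origin']+d*(z-i['origin'][2])/d[2]
def cr(a,b): return (230+a*.3-.35,225+b*.3-.35)
for n,a,b,z in [('c1',258,65,.045),('c2',312,82,.045),('c3',195,248,.045),('c4',133,227,.045),('tick1',283,100,.045),('tick2',226,174,.045),('slot1',262,95,.045),('slot2',210,168,.045),('ptr top',264,91,.05),('mark',203,124,.055),('hplate1',86,303,.053),('hplate2',128,330,.053),('hend',143,262,.053)]:
    print(n,ray(*cr(a,b),z))
for P,n in((S,'sc'),(D,'sd')):
    m=(P[...,2]>.03)&(P[...,2]<.07)&(P[...,0]>.4)&(P[...,0]<.62)&(P[...,1]>-.32)&(P[...,1]<.05)
    X=P[m]; h=X[X[:,1]<-.215]; print(n,'handle',h.mean(0),h.min(0),h.max(0),len(h))
    t=X[(abs(X[:,2]-.045)<.004)&(X[:,1]>-.2)]; 
    c,sz,a=cv2.minAreaRect(t[:,:2].astype(np.float32)); print(c,sz,a)
    yy=np.arange(-.2,.02,.02)
    for y in yy:
        k=t[abs(t[:,1]-y)<.01]
        if len(k): print(round(y,3),len(k),k[:,0].min(),k[:,0].max())
    print('marker',X[X[:,2]>.0535][X[X[:,2]>.0535][:,1]>-.2].mean(0) if (X[:,2]>.0535).any() else '')
E
```

```text
c1 [0.4722 0.0091 0.045 ]
c2 [0.5219 0.0165 0.045 ]
c3 [ 0.5363 -0.1809  0.045 ]
c4 [ 0.4828 -0.1894  0.045 ]
tick1 [ 0.5119 -0.0136  0.045 ]
tick2 [ 0.5155 -0.1057  0.045 ]
slot1 [ 0.4938 -0.0181  0.045 ]
slot2 [ 0.501  -0.1072  0.045 ]
ptr top [ 0.4953 -0.0171  0.05  ]
mark [ 0.4748 -0.0779  0.055 ]
hplate1 [ 0.4988 -0.2722  0.053 ]
hplate2 [ 0.5404 -0.2755  0.053 ]
hend [ 0.5134 -0.2179  0.053 ]
sc handle [ 0.5143 -0.2536  0.0462] [ 0.4969 -0.2772  0.0302] [ 0.5314 -0.2161  0.0586] 233
(0.5009607672691345, -0.09021347761154175) (0.06013522669672966, 0.2084439992904663) 4.290441989898682
-0.2 4 0.5033469467369752 0.5157672265710268
-0.18 104 0.4799325430572997 0.534537738472685
-0.16 109 0.4768292251098688 0.5357851133733468
-0.14 106 0.4781262490031485 0.5333328246028151
-0.12 109 0.4748539500608224 0.5324599685200838
-0.1 93 0.4742416559880164 0.5311313886421998
-0.08 93 0.4703886281097779 0.5284201884492442
-0.06 96 0.4711397420140214 0.5285376796791624
-0.04 94 0.46953004631191353 0.5269210137799231
-0.02 83 0.468509351582447 0.525669892171276
-0.0 93 0.46630371207237575 0.524143170813934
marker [ 0.4793 -0.0724  0.0565]
sd handle [ 0.5123 -0.2488  0.048 ] [ 0.4964 -0.2747  0.0305] [ 0.5314 -0.2151  0.0566] 160
(0.5015405416488647, -0.10985341668128967) (0.058127328753471375, 0.16200530529022217) 3.9182980060577393
-0.2 2 0.5072972587926214 0.5098103970612888
-0.18 77 0.47951580466042826 0.5344268160522192
-0.16 129 0.4783687498127158 0.5346180862572117
-0.14 131 0.4767471047484151 0.5328768893886721
-0.12 140 0.47592043645262067 0.5314366806772236
-0.1 132 0.47418840543457486 0.5294435036940819
-0.08 125 0.4698458859177428 0.5283314750165921
-0.06 148 0.47176084563796206 0.5269238531348693
-0.04 129 0.46960261470618736 0.5258264048873601
marker [ 0.4775 -0.0766  0.0566]
```

Checks: shoulder–elbow comes out at 279 mm, elbow–post at 181 mm and the gauge block at 198 mm, so the geometry fits. Next: fit the droop and set up a helper that converts targets to tool shifts.

```bash
cat >> h.py <<'E'
def plan(x,y,z,ang,ref=None):
    "shift to put GRASP point at x,y,z with closing line at ang (deg, world); tool down"
    s=get_state(); M=rot(s['tcp_rot']); p=np.array(s['position'])
    g=np.array([x,y,z-pinch_z]); sh=M.T@(g-p)*100
    cur=np.degrees(np.arctan2(M[1,1],M[0,1])); d=(ang-cur+90)%180-90
    print('t %.2f'%s['t'],'cur ang %.1f'%cur,'tx %.1f ty %.1f tz %.1f roll %.1f'%(*sh,-d),'tilt',np.round(M[:,2],3),'j7 %.2f'%s['joint_pos'][6])
E
python3 - <<'E'
from h import *
np.set_printoptions(suppress=True,precision=4)
E_=np.array([.7265,.037]);d=np.array([-.922,.3877]);n=np.array([-d[1],d[0]])
for f in('scene0','side0'):
    P=np.load(f+'.npy').reshape(-1,3); P=P[~np.isnan(P[:,0])]
    u=(P[:,:2]-E_)@d; v=(P[:,:2]-E_)@n
    m=(u>.21)&(u<.40)&(abs(v)<.07)&(P[:,2]>.09)&(P[:,2]<.22)
    a=np.c_[u[m],np.ones(m.sum())]; z=P[m,2]
    c=np.linalg.lstsq(a,z,rcond=None)[0]
    for _ in range(3):
        r=abs(a@c-z)<.01; c=np.linalg.lstsq(a[r],z[r],rcond=None)[0]
    print(f,m.sum(),r.sum(),'slope',c[0],'angle',np.arctan(c[0]),'z at hinge',c@[.2,1],'umax',u[m].max())
    t=m&(u>.345); print(' tab v',v[t].mean(),'u',u[t].min(),u[t].max(),'z',P[t,2].mean(),t.sum())
plan(.40,.174,.25,67.2)
E
```

```text
scene0 660 652 slope -0.46108971952265326 angle -0.43203777387314835 z at hinge 0.2123906913741106 umax 0.37858609370973123
 tab v 0.006022928525124461 u 0.3460746569901578 0.37858609370973123 z 0.13660620303067075 46
side0 3920 3904 slope -0.4729117146717651 angle -0.441743104571353 z at hinge 0.2145685896361107 umax 0.37753304070170524
 tab v -0.002924925351687166 u 0.3450454458922906 0.37753304070170524 z 0.13892077724021445 266
t 1.50 cur ang 73.7 tx -33.5 ty -39.6 tz -0.9 roll 6.5 tilt [ 0.  0. -1.] j7 -0.08
```

>>> servo_tool:
  plan:
    - {"claw": 0,"tx": -8,"ty": -10,"tz": -1,"roll": 3}
    - {"claw": 0,"tx": -33,"ty": -40,"tz": -1,"roll": 6.5}
    - {"claw": 0,"tx": -33,"ty": -40,"tz": -1,"roll": 6.5}
    - {"claw": 0,"tx": -33,"ty": -40,"tz": -1,"roll": 6.5}
    - {"claw": 0,"tx": -33,"ty": -40,"tz": -1,"roll": 6.5}
    - {"claw": 0,"tx": -33,"ty": -40,"tz": -1,"roll": 6.5}
    - {"claw": 0,"tx": -33,"ty": -40,"tz": -1,"roll": 6.5}
    - {"claw": 0,"tx": -33,"ty": -40,"tz": -1,"roll": 6.5}
    - {"claw": 0,"tx": -33,"ty": -40,"tz": -1,"roll": 6.5}
    - {"claw": 0,"tx": -33,"ty": -40,"tz": -1,"roll": 6.5}
    - {"claw": 0,"tx": -33,"ty": -40,"tz": -1,"roll": 6.5}
    - {"claw": 0,"tx": -33,"ty": -40,"tz": -1,"roll": 6.5}
    - {"claw": 0,"tx": -33,"ty": -40,"tz": -1,"roll": 6.5}
    - {"claw": 0,"tx": -33,"ty": -40,"tz": -1,"roll": 6.5}

```text
t: 2.9
position: [0.3935, 0.1727, 0.2327]
tcp_rot: [-0.0, 0.197, 0.98, 0.0]
wrist_force: [0.5, -0.1, -0.2]
finger_gap: 0.0883
finger_force: 0.0
```

```bash
python3 - <<'E'
from h import *
p,d=snap('wrist','w1.png'); plan(.4055,.172,.1406,67.2)
for n in ('tab','post','lens'): print(n,[(np.round(a['position'],3).tolist(),round(a['confidence'],2)) for a in find_in(n,'wrist')[:2]])
E
```

```text
t 2.95 cur ang 67.3 tx -1.1 ty 0.4 tz 11.1 roll 0.1 tilt [-0.  0. -1.] j7 0.64
tab [([0.454, 0.159, 0.167], 0.68)]
post [([0.447, 0.225, 0.017], 0.61), ([0.453, 0.156, 0.167], 0.59)]
lens [([0.453, 0.156, 0.169], 0.89)]
```

View pics/w1.png

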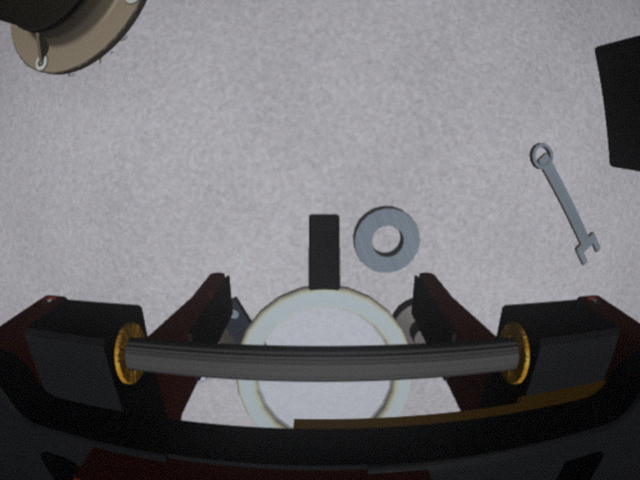

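The tab (column 324) is centred between the fingers (midline about 322), aligned with the closing line. Descend and grip.

>>> servo_tool:
  plan:
    - {"claw": 0,"tx": -1,"ty": 0.3,"tz": 4}
    - {"claw": 0,"tx": -1,"ty": 0.3,"tz": 8}
    - {"claw": 0,"tx": -1,"ty": 0.3,"tz": 11}
    - {"claw": 0,"tx": -1,"ty": 0.3,"tz": 11}
    - {"claw": 1,"tx": -1,"ty": 0.3,"tz": 11}
    - {"claw": 1,"tx": -1,"ty": 0.3,"tz": 11}
    - {"claw": 1,"tx": -1,"ty": 0.3,"tz": 11}
    - {"claw": 1,"tx": -1,"ty": 0.3,"tz": 11}
    - {"claw": 1,"tx": -1,"ty": 0.3,"tz": 11}
    - {"claw": 1,"tx": -1,"ty": 0.3,"tz": 11}
  force: 15

```text
invalid input
```

```bash
python3 - <<'E'
from h import *
h=np.array([.5415,.1148]);d=np.array([-.922,.3877])
for a in np.linspace(.44,0,9)[1:].tolist()+[0]:
    g=h+.163*np.cos(a)*d; plan(*g,.21-.163*np.sin(a),67.2)
print(get_state()['finger_gap'])
E
```

```text
t 3.10 cur ang 67.3 tx -0.8 ty 0.4 tz 10.2 roll 0.1 tilt [-0. -0. -1.] j7 0.64
t 3.10 cur ang 67.3 tx -0.4 ty 0.4 tz 9.4 roll 0.1 tilt [-0. -0. -1.] j7 0.64
t 3.10 cur ang 67.3 tx -0.2 ty 0.4 tz 8.6 roll 0.1 tilt [-0. -0. -1.] j7 0.64
t 3.10 cur ang 67.3 tx 0.0 ty 0.4 tz 7.7 roll 0.1 tilt [-0. -0. -1.] j7 0.64
t 3.10 cur ang 67.3 tx 0.2 ty 0.4 tz 6.8 roll 0.1 tilt [-0. -0. -1.] j7 0.64
t 3.10 cur ang 67.3 tx 0.3 ty 0.4 tz 5.9 roll 0.1 tilt [-0. -0. -1.] j7 0.64
t 3.10 cur ang 67.3 tx 0.4 ty 0.4 tz 5.0 roll 0.1 tilt [-0. -0. -1.] j7 0.64
t 3.10 cur ang 67.3 tx 0.4 ty 0.4 tz 4.1 roll 0.1 tilt [-0. -0. -1.] j7 0.64
t 3.10 cur ang 67.3 tx 0.4 ty 0.4 tz 4.1 roll 0.1 tilt [-0. -0. -1.] j7 0.64
0.08801779666406885
```

>>> servo_tool:
  plan:
    - {"claw": 0,"tx": -1,"ty": 0.3,"tz": 4,"roll": 0}
    - {"claw": 0,"tx": -1,"ty": 0.3,"tz": 8,"roll": 0}
    - {"claw": 0,"tx": -1,"ty": 0.3,"tz": 11,"roll": 0}
    - {"claw": 0,"tx": -1,"ty": 0.3,"tz": 11,"roll": 0}
    - {"claw": 1,"tx": -1,"ty": 0.3,"tz": 11,"roll": 0}
    - {"claw": 1,"tx": -1,"ty": 0.3,"tz": 11,"roll": 0}
    - {"claw": 1,"tx": -1,"ty": 0.3,"tz": 11,"roll": 0}
    - {"claw": 1,"tx": -1,"ty": 0.3,"tz": 11,"roll": 0}
    - {"claw": 1,"tx": -1,"ty": 0.3,"tz": 11,"roll": 0}
    - {"claw": 1,"tx": -1,"ty": 0.3,"tz": 11,"roll": 0}
  force: 15

```text
t: 4.1
position: [0.4045, 0.1702, 0.123]
tcp_rot: [0.0, 0.198, 0.98, 0.0]
wrist_force: [-0.1, -0.8, 0.2]
finger_gap: 0.0431
finger_force: 0.0
```

>>> servo_tool:
  plan:
    - {"claw": 1,"tx": 0,"ty": 0,"tz": 0,"roll": 0}
    - {"claw": 1,"tx": 0,"ty": 0,"tz": 0,"roll": 0}
    - {"claw": 1,"tx": 0,"ty": 0,"tz": 0,"roll": 0}
    - {"claw": 1,"tx": 0,"ty": 0,"tz": 0,"roll": 0}
    - {"claw": 1,"tx": 0,"ty": 0,"tz": 0,"roll": 0}
    - {"claw": 1,"tx": 0,"ty": 0,"tz": 0,"roll": 0}

```text
t: 4.7
position: [0.4043, 0.1701, 0.1226]
tcp_rot: [-0.0, 0.198, 0.98, -0.0]
wrist_force: [-0.9, 0.3, 0.9]
finger_gap: 0.0214
finger_force: 15.0
```

>>> servo_tool:
  plan:
    - {"claw": 1,"tx": 0.2,"ty": 0,"tz": -0.6,"roll": 0}
    - {"claw": 1,"tx": 0.4,"ty": 0,"tz": -1.2,"roll": 0}
    - {"claw": 1,"tx": 0.6,"ty": 0,"tz": -1.8,"roll": 0}
    - {"claw": 1,"tx": 0.8,"ty": 0,"tz": -2.4,"roll": 0}
    - {"claw": 1,"tx": 0.9,"ty": 0,"tz": -3,"roll": 0}
    - {"claw": 1,"tx": 1.0,"ty": 0,"tz": -3.6,"roll": 0}
    - {"claw": 1,"tx": 1.1,"ty": 0,"tz": -4.2,"roll": 0}
    - {"claw": 1,"tx": 1.2,"ty": 0,"tz": -4.8,"roll": 0}
    - {"claw": 1,"tx": 1.3,"ty": 0,"tz": -5.4,"roll": 0}
    - {"claw": 1,"tx": 1.4,"ty": 0,"tz": -6,"roll": 0}
    - {"claw": 1,"tx": 1.4,"ty": 0,"tz": -6.6,"roll": 0}
    - {"claw": 1,"tx": 1.4,"ty": 0,"tz": -6.9,"roll": 0}
    - {"claw": 1,"tx": 1.4,"ty": 0,"tz": -6.9,"roll": 0}
    - {"claw": 1,"tx": 1.4,"ty": 0,"tz": -6.9,"roll": 0}

```text
t: 6.1
position: [0.3921, 0.1758, 0.1922]
tcp_rot: [0.0, 0.198, 0.98, 0.001]
wrist_force: [-0.4, -1.9, 0.8]
finger_gap: 0.0218
finger_force: 15.0
```

```bash
cat > mag.py <<'E'
from h import *
def tilt(E_,d):
    i=camera_info('side'); p,dd=camera('side'); P=cloud('side',dd,i).reshape(-1,3); P=P[~np.isnan(P[:,0])]
    n=np.array([-d[1],d[0]]); u=(P[:,:2]-E_)@d; v=(P[:,:2]-E_)@n
    m=(u>.21)&(u<.335)&(abs(v)<.068)&(P[:,2]>.12)&(P[:,2]<.26)
    a=np.c_[u[m],v[m],np.ones(m.sum())]; z=P[m,2]; c=np.linalg.lstsq(a,z,rcond=None)[0]
    for _ in range(5):
        r=abs(a@c-z)<.008; c=np.linalg.lstsq(a[r],z[r],rcond=None)[0]
    print('tilt n',m.sum(),r.sum(),'slopes',c.round(3),'z280',(c@[.28,0,1]).round(4),'centre uv',a[r,:2].mean(0).round(4)); return P
E
python3 - <<'E'
from mag import *
print(get_state()['position'],get_state()['wrist_force'])
tilt(np.array([.7265,.037]),np.array([-.922,.3877]))
E
```

```text
[0.3920516  0.17579166 0.19216503] [-0.42666698 -1.90924231  0.75464155]
tilt n 2594 2586 slopes [-0.033 -0.001  0.222] z280 0.213 centre uv [ 0.2657 -0.0066]
```

Lens is nearly level (0.03 rad low, grip at z = 0.211). I'll raise it 3 mm more, release, and go up.

>>> servo_tool:
  plan:
    - {"claw": 1,"tx": 0,"ty": 0,"tz": -0.3,"roll": 0}
    - {"claw": 1,"tx": 0,"ty": 0,"tz": -0.4,"roll": 0}
    - {"claw": 0,"tx": 0,"ty": 0,"tz": -0.4,"roll": 0}
    - {"claw": 0,"tx": 0,"ty": 0,"tz": -0.4,"roll": 0}
    - {"claw": 0,"tx": 0,"ty": 0,"tz": -0.4,"roll": 0}
    - {"claw": 0,"tx": 0,"ty": 0,"tz": -0.4,"roll": 0}
    - {"claw": 0,"tx": 0,"ty": 0,"tz": -4,"roll": 0}
    - {"claw": 0,"tx": 0,"ty": 0,"tz": -8,"roll": 0}
    - {"claw": 0,"tx": 0,"ty": 0,"tz": -12,"roll": 0}
    - {"claw": 0,"tx": 0,"ty": 0,"tz": -12,"roll": 0}

```text
t: 7.15
position: [0.3939, 0.177, 0.3166]
tcp_rot: [0.003, 0.198, 0.98, 0.004]
wrist_force: [-0.3, -0.2, -0.1]
finger_gap: 0.0826
finger_force: 0.0
```

```bash
python3 - <<'E'
from mag import *
P=tilt(np.array([.7265,.037]),np.array([-.922,.3877]))
m=(P[:,2]>.225)&(P[:,2]<.29)&(abs(P[:,0]-.56)<.04)&(abs(P[:,1]-.107)<.05); X=P[m]; T=X[X[:,2]>.275]
print(T.mean(0).round(4),len(T),X.mean(0).round(4),len(X))
plan(.560,.107,.32,107)
E
```

```text
tilt n 3237 3227 slopes [-0.002 -0.007  0.215] z280 0.2148 centre uv [ 0.2767 -0.0083]
[0.56   0.1094 0.2796] 122 [0.5587 0.1138 0.2597] 384
t 7.20 cur ang 67.2 tx -18.1 ty 0.1 tz 1.3 roll -39.8 tilt [ 0.004  0.004 -1.   ] j7 0.59
```

>>> servo_tool:
  plan:
    - {"claw": 0,"tx": -4,"ty": 0.1,"tz": 1,"roll": -8}
    - {"claw": 0,"tx": -8,"ty": 0.1,"tz": 1,"roll": -16}
    - {"claw": 0,"tx": -12,"ty": 0.1,"tz": 1,"roll": -24}
    - {"claw": 0,"tx": -16,"ty": 0.1,"tz": 1,"roll": -32}
    - {"claw": 0,"tx": -18.1,"ty": 0.1,"tz": 1,"roll": -40}
    - {"claw": 0,"tx": -18.1,"ty": 0.1,"tz": 1,"roll": -40}
    - {"claw": 0,"tx": -18.1,"ty": 0.1,"tz": 1,"roll": -40}

```text
t: 7.9
position: [0.5578, 0.106, 0.3]
tcp_rot: [-0.002, -0.148, 0.989, -0.0]
wrist_force: [-0.6, 0.5, -0.0]
finger_gap: 0.0877
finger_force: 0.0
```

```bash
python3 - <<'E'
from h import *
snap('wrist','w2.png'); plan(.560,.108,.255,107)
E
```

```text
t 7.95 cur ang 107.1 tx -0.3 ty 0.1 tz 6.4 roll 0.1 tilt [-0.002 -0.    -1.   ] j7 1.68
```

View pics/w2.png

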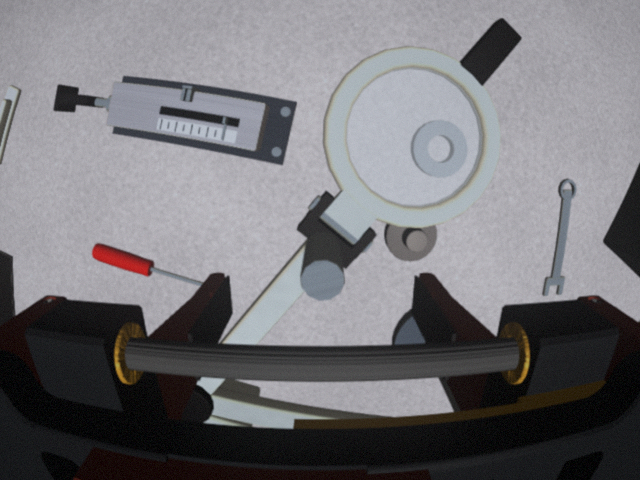

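Post top at (323,280) is centred between the fingers. The gauge shows slot, ticks at (200,128), pointer (225,125) and marker (188,93). Descend and grip.

>>> servo_tool:
  plan:
    - {"claw": 0,"tx": -0.3,"ty": 0.1,"tz": 3,"roll": 0}
    - {"claw": 0,"tx": -0.3,"ty": 0.1,"tz": 6.4,"roll": 0}
    - {"claw": 0.5,"tx": -0.3,"ty": 0.1,"tz": 6.4,"roll": 0}
    - {"claw": 1,"tx": -0.3,"ty": 0.1,"tz": 6.4,"roll": 0}
    - {"claw": 1,"tx": -0.3,"ty": 0.1,"tz": 6.4,"roll": 0}
    - {"claw": 1,"tx": -0.3,"ty": 0.1,"tz": 6.4,"roll": 0}
    - {"claw": 1,"tx": -0.3,"ty": 0.1,"tz": 6.4,"roll": 0}
    - {"claw": 1,"tx": -0.3,"ty": 0.1,"tz": 6.4,"roll": 0}
    - {"claw": 1,"tx": -0.3,"ty": 0.1,"tz": 6.4,"roll": 0}
    - {"claw": 1,"tx": -0.3,"ty": 0.1,"tz": 6.4,"roll": 0}
    - {"claw": 1,"tx": -0.3,"ty": 0.1,"tz": 6.4,"roll": 0}
    - {"claw": 1,"tx": -0.3,"ty": 0.1,"tz": 6.4,"roll": 0}
    - {"claw": 1,"tx": -0.3,"ty": 0.1,"tz": 6.4,"roll": 0}
  force: 20

```text
t: 9.25
position: [0.5614, 0.1078, 0.2377]
tcp_rot: [0.0, -0.149, 0.989, -0.0]
wrist_force: [0.0, -1.1, 1.4]
finger_gap: 0.0237
finger_force: 20.0
```

```bash
python3 - <<'E'
from h import *
plan(.600,-.024,.255,107); s=get_state(); print(s['position'],s['finger_gap'],s['finger_force'],s['wrist_force'])
E
```

```text
t 9.25 cur ang 107.2 tx 0.2 ty -13.7 tz 0.1 roll 0.2 tilt [ 0. -0. -1.] j7 1.71
[0.56135024 0.10781802 0.23770537] 0.023719429854387956 19.999962151050568 [ 0.03851827 -1.1493707   1.37418649]
```

>>> servo_tool:
  plan:
    - {"claw": 1,"tx": 0,"ty": -0.8,"tz": 0,"roll": 0}
    - {"claw": 1,"tx": 0,"ty": -1.6,"tz": 0,"roll": 0}
    - {"claw": 1,"tx": 0,"ty": -2.4,"tz": 0,"roll": 0}
    - {"claw": 1,"tx": 0,"ty": -3.2,"tz": 0,"roll": 0}
    - {"claw": 1,"tx": 0,"ty": -4,"tz": 0,"roll": 0}
    - {"claw": 1,"tx": 0,"ty": -4.8,"tz": 0,"roll": 0}
    - {"claw": 1,"tx": 0,"ty": -5.6,"tz": 0,"roll": 0}
    - {"claw": 1,"tx": 0.1,"ty": -6.4,"tz": 0,"roll": 0}
    - {"claw": 1,"tx": 0.1,"ty": -7.2,"tz": 0,"roll": 0}
    - {"claw": 1,"tx": 0.1,"ty": -8,"tz": 0,"roll": 0}
    - {"claw": 1,"tx": 0.1,"ty": -8.8,"tz": 0,"roll": 0}
    - {"claw": 1,"tx": 0.1,"ty": -9.6,"tz": 0,"roll": 0}
    - {"claw": 1,"tx": 0.2,"ty": -10.4,"tz": 0,"roll": 0}
    - {"claw": 1,"tx": 0.2,"ty": -11.2,"tz": 0,"roll": 0}
    - {"claw": 1,"tx": 0.2,"ty": -12,"tz": 0,"roll": 0}
    - {"claw": 1,"tx": 0.2,"ty": -12.8,"tz": 0,"roll": 0}
    - {"claw": 1,"tx": 0.2,"ty": -13.4,"tz": 0,"roll": 0}
    - {"claw": 1,"tx": 0.2,"ty": -13.7,"tz": 0,"roll": 0}
    - {"claw": 1,"tx": 0.2,"ty": -13.7,"tz": 0,"roll": 0}
    - {"claw": 1,"tx": 0.2,"ty": -13.7,"tz": 0,"roll": 0}

```text
t: 11.25
position: [0.6001, -0.0247, 0.2377]
tcp_rot: [0.0, -0.149, 0.989, -0.001]
wrist_force: [1.1, -1.4, -0.2]
finger_gap: 0.0236
finger_force: 20.0
```

```bash
cat >> mag.py <<'E'
def lensfit(save=None):
    "points near z=.218 (rim, flat) -> lens centre by circle fit, per camera"
    for c in('scene','side'):
        i=camera_info(c); p,dd=camera(c); P=cloud(c,dd,i)
        if save: cv2.imwrite('pics/%s_%s.png'%(c,save),p[:,:,::-1])
        for n in('elbow','lens','post'): print(c,n,[(np.round(a['position'],3).tolist(),round(a['confidence'],2)) for a in find_in(n,c)[:2]])
        m=(abs(P[...,2]-.215)<.015)&(P[...,0]>.38)&(P[...,0]<.58)&(P[...,1]>-.17)&(P[...,1]<.06)
        X=P[m]
        if len(X)<30: print(c,'few',len(X)); continue
        cc,r=cv2.minEnclosingCircle(X[:,:2].astype(np.float32)); print(c,len(X),'mean',X.mean(0).round(4),'min',X.min(0).round(3),'max',X.max(0).round(3))
        m=(P[...,2]>.224)&(P[...,2]<.234)&(P[...,0]>.69)&(P[...,0]<.85)&(P[...,1]>-.06)&(P[...,1]<.15); X=P[m]
        print(' elbow',X.mean(0).round(4),len(X))
E
python3 - <<'E'
from mag import *
s=get_state(); print(s['t'],s['position'],s['wrist_force']); lensfit('a')
E
```

```text
11.25 [ 0.60007503 -0.02470022  0.23766184] [ 1.0794409  -1.37880989 -0.15424081]
scene elbow [([0.55, -0.04, 0.212], 0.6)]
scene lens [([0.55, -0.038, 0.209], 0.63), ([0.512, -0.069, 0.215], 0.6)]
scene post [([0.717, -0.139, 0.02], 0.73), ([0.555, -0.041, 0.217], 0.69)]
scene 1653 mean [ 0.5092 -0.0685  0.2141] min [ 0.406 -0.126  0.201] max [0.58  0.004 0.225]
 elbow [0.7743 0.0433 0.2267] 152
side elbow [([0.546, -0.022, 0.212], 0.61)]
side lens [([0.51, -0.05, 0.214], 0.7)]
side post [([0.542, -0.021, 0.218], 0.87)]
side 2445 mean [ 0.5072 -0.0552  0.215 ] min [ 0.407 -0.12   0.202] max [0.58  0.007 0.222]
 elbow [0.7737 0.0487 0.2268] 270
```

View pics/scene_a.png

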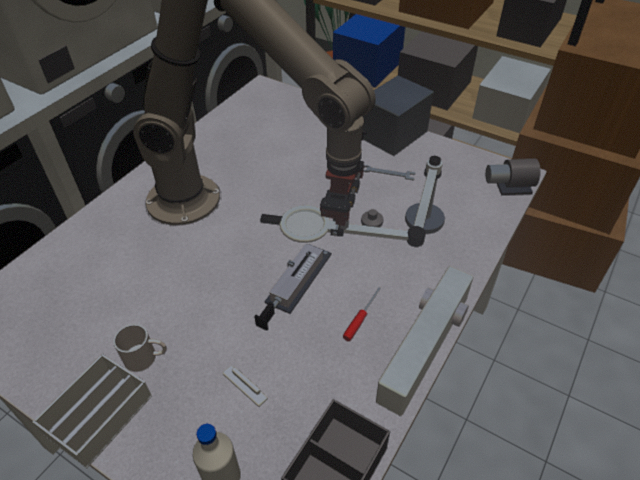

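Lens ring is over the gauge: rim around (303,225), elbow (416,237), and depth puts the lens at about (0.510, -0.059). Release and rise, then check.

>>> servo_tool:
  plan:
    - {"claw": 0,"tx": 0,"ty": 0,"tz": 0,"roll": 0}
    - {"claw": 0,"tx": 0,"ty": 0,"tz": 0,"roll": 0}
    - {"claw": 0,"tx": 0,"ty": 0,"tz": 0,"roll": 0}
    - {"claw": 0,"tx": 0,"ty": 0,"tz": 0,"roll": 0}
    - {"claw": 0,"tx": 0,"ty": 0,"tz": 0,"roll": 0}
    - {"claw": 0,"tx": 0,"ty": 0,"tz": -4,"roll": 0}
    - {"claw": 0,"tx": 0,"ty": 0,"tz": -8,"roll": 0}
    - {"claw": 0,"tx": 0,"ty": 0,"tz": -8,"roll": 0}
    - {"claw": 0,"tx": 0,"ty": 0,"tz": -8,"roll": 0}
    - {"claw": 0,"tx": 0,"ty": 0,"tz": -8,"roll": 0}

```text
t: 12.65
position: [0.5991, -0.0232, 0.3165]
tcp_rot: [-0.001, -0.149, 0.989, 0.0]
wrist_force: [0.1, 0.2, -1.0]
finger_gap: 0.0879
finger_force: 0.0
```

```bash
python3 - <<'E'
from mag import *
lensfit('b'); tilt(np.array([.772,.045]),np.array([-.928,-.372]))
plan(.5125,-.245,.30,3.7)
E
```

```text
scene elbow [([0.556, -0.032, 0.212], 0.89), ([0.604, -0.023, 0.216], 0.69)]
scene lens [([0.513, -0.064, 0.213], 0.78)]
scene post [([0.56, -0.034, 0.216], 0.74), ([0.571, 0.217, 0.015], 0.33)]
scene 1697 mean [ 0.5097 -0.0659  0.2141] min [ 0.408 -0.124  0.202] max [0.58  0.004 0.225]
 elbow [0.7751 0.0439 0.2265] 162
side elbow [([0.55, -0.018, 0.216], 0.87)]
side lens [([0.51, -0.049, 0.212], 0.96)]
side post [([0.552, -0.021, 0.218], 0.97)]
side 2464 mean [ 0.5074 -0.0547  0.2149] min [ 0.407 -0.119  0.202] max [0.58  0.007 0.222]
 elbow [0.7736 0.0489 0.2268] 277
tilt n 2131 2122 slopes [0.007 0.006 0.213] z280 0.2149 centre uv [ 0.2744 -0.0058]
t 13.10 cur ang 107.2 tx 14.9 ty -18.6 tz 3.6 roll -76.5 tilt [-0. -0. -1.] j7 1.94
```

View pics/side_b.png

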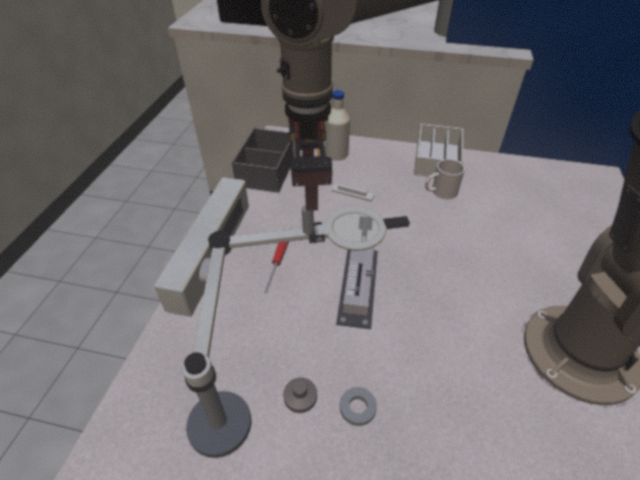

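Side view: lens ring centred at (356,229), well clear of the gripper, no contact. A rim circle fit will confirm centring.

```bash
python3 - <<'E'
from mag import *
from scipy.optimize import least_squares
d=np.array([-.928,-.372]);n=np.array([-d[1],d[0]])
for c in('scene','side'):
    i=camera_info(c); p,dd=camera(c); P=cloud(c,dd,i)
    m=((abs(P[...,2]-.213)<.015)&(P[...,0]>.38)&(P[...,0]<.6)&(abs(P[...,1]+.06)<.09)).astype(np.uint8)
    cs,_=cv2.findContours(m,cv2.RETR_EXTERNAL,cv2.CHAIN_APPROX_NONE); k=max(cs,key=len)[:,0]
    X=P[k[:,1],k[:,0],:2]; X=X[abs((X-[.51,-.06])@n)>.022]
    f=least_squares(lambda q:np.hypot(*(X-q[:2]).T)-.063,[.51,-.06],loss='soft_l1',f_scale=.003)
    g=least_squares(lambda q:np.hypot(*(X-q[:2]).T)-q[2],[.51,-.06,.06],loss='soft_l1',f_scale=.003)
    print(c,len(X),f.x.round(4),g.x.round(4))
E
```

```text
scene 103 [ 0.5169 -0.0602] [ 0.5169 -0.0605  0.0615]
side 134 [ 0.517  -0.0544] [ 0.5164 -0.0546  0.0614]
```

Lens at about (0.5165, -0.058), which leaves little margin against the centre line. Correct about 8 mm in -x: re-grip the post with the fingers closing along world x, centred on the target.

>>> servo_tool:
  plan:
    - {"claw": 0,"tx": 0,"ty": 0,"tz": 0,"roll": -8.5}
    - {"claw": 0,"tx": 0,"ty": 0,"tz": 0,"roll": -17}
    - {"claw": 0,"tx": 0,"ty": 0,"tz": 0,"roll": -25.5}
    - {"claw": 0,"tx": 0,"ty": 0,"tz": 0,"roll": -34}
    - {"claw": 0,"tx": 0,"ty": 0,"tz": 0,"roll": -42.5}
    - {"claw": 0,"tx": 0,"ty": 0,"tz": 0,"roll": -51}
    - {"claw": 0,"tx": 0,"ty": 0,"tz": 0,"roll": -59.5}
    - {"claw": 0,"tx": 0,"ty": 0,"tz": 0,"roll": -68}
    - {"claw": 0,"tx": 0,"ty": 0,"tz": 0,"roll": -76.5}
    - {"claw": 0,"tx": 0,"ty": 0,"tz": 0,"roll": -76.5}
    - {"claw": 0,"tx": 0,"ty": 0,"tz": 4,"roll": -76.5}
    - {"claw": 0,"tx": 0,"ty": 0,"tz": 8,"roll": -76.5}
    - {"claw": 0,"tx": 0,"ty": 0,"tz": 8,"roll": -76.5}

```text
t: 14.5
position: [0.596, -0.0256, 0.2324]
tcp_rot: [0.003, 0.729, -0.685, -0.004]
wrist_force: [-0.1, 0.1, -0.5]
finger_gap: 0.088
finger_force: 0.0
```

```bash
python3 -c "
from h import *
print(get_state()['wrist_force']); plan(.599,-.023,.255,3.7)"
```

```text
[-0.14447618  0.05782527 -0.52602557]
t 14.50 cur ang -176.5 tx -0.2 ty -0.3 tz -0.4 roll -0.2 tilt [-0.01   0.001 -1.   ] j7 2.95
```

>>> servo_tool:
  plan:
    - {"claw": 0.6,"tx": -0.2,"ty": -0.3,"tz": -0.4,"roll": 1}
    - {"claw": 1,"tx": -0.2,"ty": -0.3,"tz": -0.4,"roll": 1}
    - {"claw": 1,"tx": -0.2,"ty": -0.3,"tz": -0.4,"roll": 1}
    - {"claw": 1,"tx": -0.2,"ty": -0.3,"tz": -0.4,"roll": 1}
    - {"claw": 1,"tx": -0.2,"ty": -0.3,"tz": -0.4,"roll": 1}
    - {"claw": 1,"tx": -0.2,"ty": -0.3,"tz": -0.4,"roll": 1}
    - {"claw": 1,"tx": -0.2,"ty": -0.3,"tz": -0.4,"roll": 1}
    - {"claw": 1,"tx": -0.2,"ty": -0.3,"tz": -0.4,"roll": 1}
    - {"claw": 1,"tx": -0.2,"ty": -0.3,"tz": -0.4,"roll": 1}
    - {"claw": 1,"tx": -0.2,"ty": -0.3,"tz": -0.4,"roll": 1}
    - {"claw": 1,"tx": -0.2,"ty": -0.3,"tz": -0.4,"roll": 1}
    - {"claw": 1,"tx": -0.2,"ty": -0.3,"tz": -0.4,"roll": 1}

```text
t: 15.7
position: [0.603, -0.0208, 0.2417]
tcp_rot: [-0.0, 0.724, -0.69, 0.0]
wrist_force: [3.1, 2.1, 0.0]
finger_gap: 0.0238
finger_force: 20.0
```

>>> servo_tool:
  plan:
    - {"claw": 0,"tx": 0,"ty": 0,"tz": 0,"roll": 0}
    - {"claw": 0,"tx": 0,"ty": 0,"tz": 0,"roll": 0}
    - {"claw": 0,"tx": 0,"ty": 0,"tz": 0,"roll": 0}
    - {"claw": 0,"tx": 0,"ty": 0,"tz": 0,"roll": 0}
    - {"claw": 0,"tx": 0,"ty": 0,"tz": 0,"roll": 0}
    - {"claw": 0,"tx": 0,"ty": 0,"tz": -4,"roll": 0}
    - {"claw": 0,"tx": 0,"ty": 0,"tz": -8,"roll": 0}
    - {"claw": 0,"tx": 0,"ty": 0,"tz": -8,"roll": 0}

```text
t: 16.5
position: [0.6053, -0.0205, 0.3274]
tcp_rot: [-0.003, 0.723, -0.69, 0.003]
wrist_force: [-0.2, -0.4, -0.0]
finger_gap: 0.0842
finger_force: 0.0
```

```bash
cat >> mag.py <<'E'
def rim():
    from scipy.optimize import least_squares
    d=np.array([-.928,-.372]);n=np.array([-d[1],d[0]])
    for c in('scene','side'):
        i=camera_info(c); p,dd=camera(c); P=cloud(c,dd,i)
        m=((abs(P[...,2]-.213)<.015)&(P[...,0]>.38)&(P[...,0]<.6)&(abs(P[...,1]+.06)<.09)).astype(np.uint8)
        cs,_=cv2.findContours(m,cv2.RETR_EXTERNAL,cv2.CHAIN_APPROX_NONE); k=max(cs,key=len)[:,0]
        X=P[k[:,1],k[:,0],:2]; X=X[abs((X-[.51,-.06])@n)>.022]
        f=least_squares(lambda q:np.hypot(*(X-q[:2]).T)-.063,[.51,-.06],loss='soft_l1',f_scale=.003)
        print(c,len(X),f.x.round(4))
        m=(P[...,2]>.224)&(P[...,2]<.234)&(P[...,0]>.69)&(P[...,0]<.85)&(P[...,1]>-.06)&(P[...,1]<.15); X=P[m]
        print(' elbow',X.mean(0).round(4),len(X))
E
python3 - <<'E'
from mag import *
rim(); plan(.5125,-.245,.30,3.7)
E
```

```text
scene 113 [ 0.5154 -0.0595]
 elbow [0.7727 0.0435 0.2266] 156
side 139 [ 0.5145 -0.0535]
 elbow [0.7719 0.0482 0.2269] 266
t 16.60 cur ang -177.3 tx 21.9 ty 10.1 tz 4.1 roll -1.0 tilt [ 0.002 -0.    -1.   ] j7 2.94
```

Only 2 mm of the correction took (command lag). One more small led move: grip, shift 9 mm in -x and 3 mm in -y.

>>> servo_tool:
  plan:
    - {"claw": 0,"tx": 0,"ty": 0,"tz": 4,"roll": 0}
    - {"claw": 0.5,"tx": 0,"ty": 0,"tz": 8,"roll": 0}
    - {"claw": 1,"tx": 0,"ty": 0,"tz": 8.4,"roll": 0}
    - {"claw": 1,"tx": 0,"ty": 0,"tz": 8.4,"roll": 0}
    - {"claw": 1,"tx": 0,"ty": 0,"tz": 8.4,"roll": 0}
    - {"claw": 1,"tx": 0,"ty": 0,"tz": 8.4,"roll": 0}
    - {"claw": 1,"tx": 0,"ty": 0,"tz": 8.4,"roll": 0}
    - {"claw": 1,"tx": 0,"ty": 0,"tz": 8.4,"roll": 0}
    - {"claw": 1,"tx": 0,"ty": 0,"tz": 8.4,"roll": 0}
    - {"claw": 1,"tx": 0,"ty": 0,"tz": 8.4,"roll": 0}
    - {"claw": 1,"tx": 0,"ty": 0,"tz": 8.4,"roll": 0}
    - {"claw": 1,"tx": 0,"ty": 0,"tz": 8.4,"roll": 0}
    - {"claw": 1,"tx": 0.1,"ty": 0.3,"tz": 8.4,"roll": 0}
    - {"claw": 1,"tx": 0.2,"ty": 0.6,"tz": 8.4,"roll": 0}
    - {"claw": 1,"tx": 0.3,"ty": 0.9,"tz": 8.4,"roll": 0}
    - {"claw": 1,"tx": 0.3,"ty": 1.0,"tz": 8.4,"roll": 0}
    - {"claw": 1,"tx": 0.3,"ty": 1.0,"tz": 8.4,"roll": 0}
    - {"claw": 1,"tx": 0.3,"ty": 1.0,"tz": 8.4,"roll": 0}

```text
t: 18.4
position: [0.5934, -0.0232, 0.238]
tcp_rot: [-0.001, 0.724, -0.69, -0.0]
wrist_force: [3.5, 4.0, -0.0]
finger_gap: 0.0244
finger_force: 20.0
```

>>> servo_tool:
  plan:
    - {"claw": 0,"tx": 0,"ty": 0,"tz": 0,"roll": 0}
    - {"claw": 0,"tx": 0,"ty": 0,"tz": 0,"roll": 0}
    - {"claw": 0,"tx": 0,"ty": 0,"tz": 0,"roll": 0}
    - {"claw": 0,"tx": 0,"ty": 0,"tz": 0,"roll": 0}
    - {"claw": 0,"tx": 0,"ty": 0,"tz": 0,"roll": 0}
    - {"claw": 0,"tx": 0,"ty": 0,"tz": -4,"roll": 0}
    - {"claw": 0,"tx": 0,"ty": 0,"tz": -8,"roll": 0}
    - {"claw": 0,"tx": 0,"ty": 0,"tz": -8,"roll": 0}
    - {"claw": 0,"tx": 0,"ty": 0,"tz": -8,"roll": 0}

```text
t: 19.3
position: [0.5932, -0.0247, 0.3184]
tcp_rot: [-0.001, 0.723, -0.69, 0.001]
wrist_force: [0.0, -0.6, -1.0]
finger_gap: 0.0875
finger_force: 0.0
```

```bash
python3 - <<'E'
from mag import *
rim(); plan(.5125,-.245,.30,3.7)
E
```

```text
scene 105 [ 0.5044 -0.0608]
 elbow [0.7631 0.0412 0.2266] 147
side 138 [ 0.5051 -0.0551]
 elbow [0.7625 0.0459 0.2269] 266
t 19.40 cur ang -177.3 tx 21.6 ty 9.0 tz 3.5 roll -1.0 tilt [-0.002 -0.    -1.   ] j7 2.93
```

Lens now at (0.505, -0.058), within about 8 mm of any reading of the scale middle. To the handle, with a half turn back to free joint 7.

>>> servo_tool:
  plan:
    - {"claw": 0,"tx": 3,"ty": 1,"tz": 0,"roll": 8.5}
    - {"claw": 0,"tx": 6,"ty": 2,"tz": 0,"roll": 17}
    - {"claw": 0,"tx": 9,"ty": 3.5,"tz": 0,"roll": 25.5}
    - {"claw": 0,"tx": 12,"ty": 5,"tz": 0,"roll": 34}
    - {"claw": 0,"tx": 15,"ty": 6,"tz": 0,"roll": 42.5}
    - {"claw": 0,"tx": 18,"ty": 7,"tz": 0,"roll": 51}
    - {"claw": 0,"tx": 20,"ty": 8,"tz": 0,"roll": 59.5}
    - {"claw": 0,"tx": 21.6,"ty": 9,"tz": 0,"roll": 68}
    - {"claw": 0,"tx": 21.6,"ty": 9,"tz": 0,"roll": 76.5}
    - {"claw": 0,"tx": 21.6,"ty": 9,"tz": 0,"roll": 85}
    - {"claw": 0,"tx": 21.6,"ty": 9,"tz": 0,"roll": 93.5}
    - {"claw": 0,"tx": 21.6,"ty": 9,"tz": 0,"roll": 102}
    - {"claw": 0,"tx": 21.6,"ty": 9,"tz": 0,"roll": 110.5}
    - {"claw": 0,"tx": 21.6,"ty": 9,"tz": 0,"roll": 119}
    - {"claw": 0,"tx": 21.6,"ty": 9,"tz": 0,"roll": 127.5}
    - {"claw": 0,"tx": 21.6,"ty": 9,"tz": 0,"roll": 136}
    - {"claw": 0,"tx": 21.6,"ty": 9,"tz": 0,"roll": 144.5}
    - {"claw": 0,"tx": 21.6,"ty": 9,"tz": 0,"roll": 153}
    - {"claw": 0,"tx": 21.6,"ty": 9,"tz": 0,"roll": 161.5}
    - {"claw": 0,"tx": 21.6,"ty": 9,"tz": 0,"roll": 170}

```text
t: 21.4
position: [0.5122, -0.2444, 0.316]
tcp_rot: [-0.001, 0.627, 0.779, -0.001]
wrist_force: [1.5, -0.2, 0.1]
finger_gap: 0.0878
finger_force: 0.0
```

>>> servo_tool:
  plan:
    - {"claw": 0,"tx": 0,"ty": 0,"tz": 3,"roll": 8}
    - {"claw": 0,"tx": 0,"ty": 0,"tz": 7,"roll": 8.5}
    - {"claw": 0,"tx": 0,"ty": 0,"tz": 11,"roll": 8.5}
    - {"claw": 0,"tx": 0,"ty": 0,"tz": 15,"roll": 8.5}
    - {"claw": 0,"tx": 0,"ty": 0,"tz": 15,"roll": 8.5}
    - {"claw": 0,"tx": 0,"ty": 0,"tz": 15,"roll": 8.5}

```text
t: 22.0
position: [0.5124, -0.2444, 0.1672]
tcp_rot: [-0.001, 0.681, 0.732, -0.0]
wrist_force: [1.0, 0.7, 1.5]
finger_gap: 0.0875
finger_force: 0.0
```

```bash
python3 - <<'E'
from h import *
s=get_state(); i=camera_info('wrist'); p,d=snap('wrist','w3.png'); plan(.5125,-.243,.031,3.7)
print(s['position'])
f=240/np.tan(np.radians(i['vertical_fov'])/2)
v,u=np.mgrid[0:480,0:640]; a=u-i['cx']; b=v-i['cy']; r=np.hypot(a,b)+1e-9; th=r/f
X=np.stack([a/r*np.tan(th)*d,-b/r*np.tan(th)*d,-d],-1)@rot(i['orientation']).T+np.array(i['origin'])
X[(d==0)|(th>1.3)]=np.nan; np.save('w3.npy',X)
m=(X[...,2]>.035)&(X[...,2]<.07)&(abs(X[...,0]-.51)<.05)&(X[...,1]>-.29)&(X[...,1]<-.205)
h=X[m]; print(len(h),h.mean(0),h.min(0),h.max(0))
for y in np.arange(-.29,-.2,.006):
    k=h[abs(h[:,1]-y)<.003]
    if len(k): print(y.round(3),len(k),k[:,0].min().round(4),k[:,0].max().round(4),k[:,2].max().round(3))
E
```

```text
t 22.05 cur ang 4.2 tx 0.2 ty -0.1 tz 15.6 roll 0.5 tilt [ 0.001 -0.    -1.   ] j7 0.35
[ 0.51238857 -0.24442012  0.16722394]
1947 [ 0.51024378 -0.24604212  0.05094392] [ 0.49386506 -0.27447467  0.03501948] [ 0.52959059 -0.20500294  0.05546163]
-0.272 214 0.4945 0.5296 0.055
-0.266 421 0.4939 0.5296 0.055
-0.26 135 0.504 0.5185 0.055
-0.254 144 0.5036 0.5181 0.055
-0.248 143 0.5032 0.5176 0.055
-0.242 145 0.5029 0.5171 0.055
-0.236 143 0.5025 0.5167 0.055
-0.23 149 0.5021 0.5162 0.055
-0.224 149 0.5017 0.5158 0.055
-0.218 192 0.5011 0.5153 0.055
-0.212 65 0.5029 0.5117 0.038
-0.206 47 0.5024 0.5114 0.037
```

View pics/w3.png

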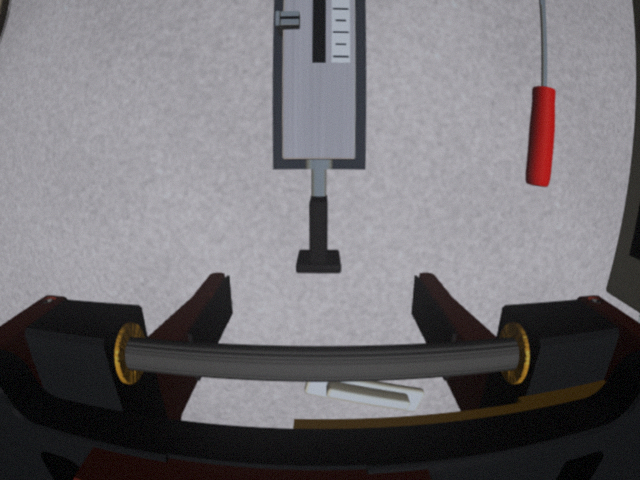

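Paddle centre line at y≈-0.242 is x=0.510, and plate inner face is about -0.266. Descend with 15.5 cm and grip; also zoom the earlier wrist picture for the pointer–marker distance.

>>> servo_tool:
  plan:
    - {"claw": 0,"tx": 0.2,"ty": -0.2,"tz": 4,"roll": 0.2}
    - {"claw": 0,"tx": 0.2,"ty": -0.2,"tz": 8,"roll": 0.2}
    - {"claw": 0,"tx": 0.2,"ty": -0.2,"tz": 12,"roll": 0.2}
    - {"claw": 0,"tx": 0.2,"ty": -0.2,"tz": 15.3,"roll": 0.2}
    - {"claw": 0.6,"tx": 0.2,"ty": -0.2,"tz": 15.3,"roll": 0.2}
    - {"claw": 1,"tx": 0.2,"ty": -0.2,"tz": 15.3,"roll": 0.2}
    - {"claw": 1,"tx": 0.2,"ty": -0.2,"tz": 15.3,"roll": 0.2}
    - {"claw": 1,"tx": 0.2,"ty": -0.2,"tz": 15.3,"roll": 0.2}
    - {"claw": 1,"tx": 0.2,"ty": -0.2,"tz": 15.3,"roll": 0.2}
    - {"claw": 1,"tx": 0.2,"ty": -0.2,"tz": 15.3,"roll": 0.2}
    - {"claw": 1,"tx": 0.2,"ty": -0.2,"tz": 15.3,"roll": 0.2}
    - {"claw": 1,"tx": 0.2,"ty": -0.2,"tz": 15.3,"roll": 0.2}
    - {"claw": 1,"tx": 0.2,"ty": -0.2,"tz": 15.3,"roll": 0.2}
    - {"claw": 1,"tx": 0.2,"ty": -0.2,"tz": 15.3,"roll": 0.2}
    - {"claw": 1,"tx": 0.2,"ty": -0.2,"tz": 15.3,"roll": 0.2}
    - {"claw": 1,"tx": 0.2,"ty": -0.2,"tz": 15.3,"roll": 0.2}
    - {"claw": 1,"tx": 0.2,"ty": -0.2,"tz": 15.3,"roll": 0.2}
  force: 45

```text
t: 23.75
position: [0.5091, -0.2429, 0.0144]
tcp_rot: [-0.001, 0.682, 0.731, -0.001]
wrist_force: [-6.0, 0.2, 3.2]
finger_gap: 0.0138
finger_force: 45.0
```

```bash
python3 - <<'E'
from h import *
s=get_state(); print(s['t'],s['position'],s['finger_gap'],s['finger_force'],s['wrist_force'])
i=camera_info('wrist'); p,d=snap('wrist','w4.png'); print(i['origin'],i['vertical_fov'],i['cx'],i['cy'])
M=rot(s['tcp_rot']); off=M.T@(np.array(i['origin'])-s['position']); Rc=M.T@rot(i['orientation'])
np.savez('wc.npz',off=off,Rc=Rc,f=240/np.tan(np.radians(i['vertical_fov'])/2),cx=i['cx'],cy=i['cy']); print(off)
a=cv2.imread('pics/w2.png')[70:160,130:290]; a=cv2.resize(a,(800,450),interpolation=cv2.INTER_CUBIC); cv2.imwrite('pics/w2c.png',a)
E
```

```text
23.75 [ 0.50908885 -0.24288414  0.01436254] 0.013817137322887595 44.993906021118164 [-6.04294704  0.15611015  3.21470824]
[ 0.5055995  -0.17158859  0.17676908] 65.70646984690485 321.581596630333 240.3671309059867
[ 0.07145738  0.00095419 -0.1623701 ]
```

View pics/w2c.png

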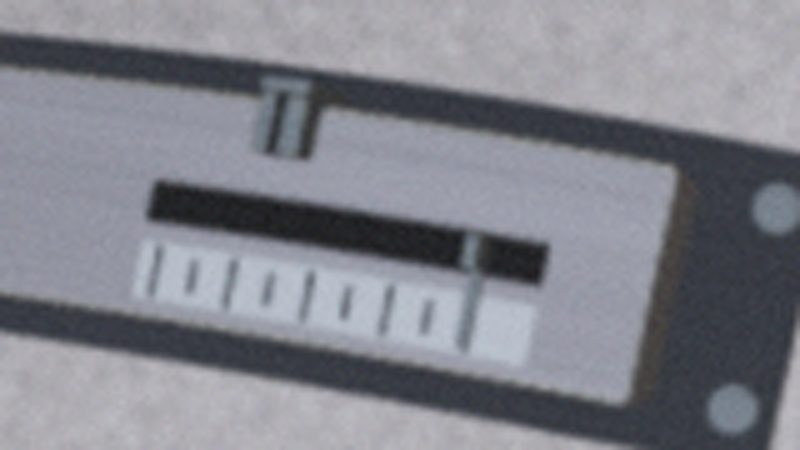

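View pics/w4.png

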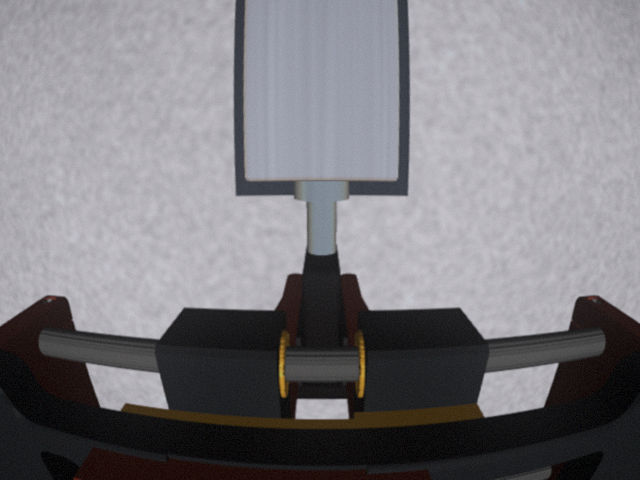

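Zoom: marker line at (281,122), pointer at (475,240)–(466,345), ticks 39 px apart (155…427). Wrist view shows the paddle gripped, rod joint at (321,255). Now compute the pull.

```bash
python3 - <<'E'
from h import *
w=np.load('wc.npz'); M=rot([-0.002,-0.148,0.989,0]); T=np.array([.5578,.106,.300])
def ray(px,py,z):
    u=130+px/5-.4; v=70+py/5-.4; a=u-w['cx']; b=v-w['cy']; r=np.hypot(a,b); th=r/w['f']
    c=np.array([a/r*np.sin(th),-b/r*np.sin(th),-np.cos(th)]); d=M@w['Rc']@c; o=T+M@w['off']
    return o+d*(z-o[2])/d[2]
g=np.array([-.0715,.9974])
def s(n,px,py,z): p=ray(px,py,z); print(n,p.round(4),'along %.4f'%(p[:2]@g),'across %.4f'%(p[:2]@[g[1],-g[0]]))
for x,y in [(155,270),(230,283),(308,297),(386,310),(427,317)]: s('tick',x,y,.045)
s('pl0',138,270,.045); s('pl1',530,335,.045); s('end',655,290,.045)
for z in(.046,.05,.054): s('ptr arm %.3f'%z,466,345,z); s('ptr fin %.3f'%z,475,240,z)
for z in(.054,.057): s('mark %.3f'%z,284,95,z); s('mark %.3f'%z,276,150,z)
P=np.load('scene0.npy'); al=P[...,:2]@g; ac=P[...,:2]@np.array([g[1],-g[0]])
for lo,hi in((-.07,-.04),):
  m=(P[...,2]>.049)&(P[...,2]<.075)&(P[...,0]>.44)&(P[...,0]<.55)&(P[...,1]>-.19)&(P[...,1]<.02); print(np.c_[al[m],ac[m],P[m][:,2]].round(4))
E
```

```text
tick [ 0.5142 -0.1049  0.045 ] along -0.1414 across 0.5054
tick [ 0.513  -0.0848  0.045 ] along -0.1212 across 0.5056
tick [ 0.5118 -0.0645  0.045 ] along -0.1009 across 0.5058
tick [ 0.5102 -0.0449  0.045 ] along -0.0813 across 0.5057
tick [ 0.5094 -0.0348  0.045 ] along -0.0712 across 0.5056
pl0 [ 0.5152 -0.1094  0.045 ] along -0.1459 across 0.5060
pl1 [ 0.5074 -0.01    0.045 ] along -0.0463 across 0.5054
end [0.4902 0.015  0.045 ] along -0.0201 across 0.4900
ptr arm 0.046 [ 0.5133 -0.0237  0.046 ] along -0.0604 across 0.5103
ptr fin 0.046 [ 0.4896 -0.0284  0.046 ] along -0.0633 across 0.4863
ptr arm 0.050 [ 0.5131 -0.0227  0.05  ] along -0.0593 across 0.5101
ptr fin 0.050 [ 0.4896 -0.0273  0.05  ] along -0.0622 across 0.4864
ptr arm 0.054 [ 0.5129 -0.0216  0.054 ] along -0.0582 across 0.5100
ptr fin 0.054 [ 0.4896 -0.0262  0.054 ] along -0.0611 across 0.4865
mark 0.054 [ 0.4676 -0.0805  0.054 ] along -0.1137 across 0.4607
mark 0.054 [ 0.4804 -0.0786  0.054 ] along -0.1127 across 0.4735
mark 0.057 [ 0.4678 -0.0792  0.057 ] along -0.1125 across 0.4609
mark 0.057 [ 0.4805 -0.0774  0.
[... 1143 characters left out ...]
-0.115   0.4712  0.0511]
 [-0.1172  0.4759  0.0559]
 [-0.1193  0.4805  0.0605]
 [-0.1205  0.468   0.0509]
 [-0.1179  0.4728  0.0508]
 [-0.1166  0.4753  0.0508]
 [-0.117   0.4787  0.053 ]
 [-0.1179  0.4791  0.0499]
 [-0.1161  0.4812  0.0493]
 [-0.0998  0.5223  0.0502]
 [-0.1346  0.4698  0.0496]
 [-0.1236  0.4918  0.0502]
 [-0.1192  0.4986  0.0492]
 [-0.1178  0.5135  0.0517]
 [-0.1229  0.507   0.0493]
 [-0.1396  0.4915  0.05  ]
 [-0.1378  0.4936  0.0493]
 [-0.144   0.4909  0.0502]
 [-0.1439  0.5064  0.0502]
 [-0.1699  0.4935  0.05  ]
 [-0.183   0.4825  0.0496]
 [-0.1855  0.5087  0.0506]
 [-0.1964  0.5028  0.0509]
 [-0.2075  0.4939  0.0497]
 [-0.2098  0.5105  0.0494]
 [-0.209   0.5131  0.05  ]]
```

Pointer-to-marker distance agrees at 52 ± 2 mm by both methods (ticks check at 10.1 mm spacing). Pull 5.2 cm gently.

>>> servo_tool:
  plan:
    - {"claw": 1,"tx": -0.4,"ty": 0,"tz": 0,"roll": 0}
    - {"claw": 1,"tx": -0.8,"ty": 0,"tz": 0,"roll": 0}
    - {"claw": 1,"tx": -1.2,"ty": 0,"tz": 0,"roll": 0}
    - {"claw": 1,"tx": -1.6,"ty": 0,"tz": 0,"roll": 0}
    - {"claw": 1,"tx": -2.0,"ty": 0,"tz": 0,"roll": 0}
    - {"claw": 1,"tx": -2.4,"ty": 0,"tz": 0,"roll": 0}
    - {"claw": 1,"tx": -2.8,"ty": 0,"tz": 0,"roll": 0}
    - {"claw": 1,"tx": -3.2,"ty": 0,"tz": 0,"roll": 0}
    - {"claw": 1,"tx": -3.6,"ty": 0,"tz": 0,"roll": 0}
    - {"claw": 1,"tx": -4.0,"ty": 0,"tz": 0,"roll": 0}
    - {"claw": 1,"tx": -4.4,"ty": 0,"tz": 0,"roll": 0}
    - {"claw": 1,"tx": -4.8,"ty": 0,"tz": 0,"roll": 0}
    - {"claw": 1,"tx": -5.2,"ty": 0,"tz": 0,"roll": 0}
    - {"claw": 1,"tx": -5.2,"ty": 0,"tz": 0,"roll": 0}
    - {"claw": 1,"tx": -5.2,"ty": 0,"tz": 0,"roll": 0}
    - {"claw": 1,"tx": -5.2,"ty": 0,"tz": 0,"roll": 0}

```text
t: 25.4
position: [0.5125, -0.2915, 0.0143]
tcp_rot: [-0.003, 0.682, 0.732, -0.0]
wrist_force: [-8.4, 8.1, 8.9]
finger_gap: 0.0138
finger_force: 45.0
```

```bash
python3 - <<'E'
from mag import *
s=get_state(); print(s['t'],s['position'],s['finger_gap'],s['wrist_force'])
p=np.array(s['position'])-[0.50909,-0.24288,0.01436]; print('along pull',p[:2]@[.0715,-.9974],p)
snap('wrist','w5.png')
A=cv2.imread('pics/w4.png').astype(int).sum(2);B=cv2.imread('pics/w5.png').astype(int).sum(2)
print('w4',A[235:275:2,316:326].mean(1).astype(int)); print('w5',B[235:275:2,316:326].mean(1).astype(int))
g=np.array([-.0715,.9974]); c=np.array([g[1],-g[0]])
rows=[]
for k in range(4):
    i=camera_info('scene'); im,d=camera('scene'); P=cloud('scene',d,i); al=P[...,:2]@g; ac=P[...,:2]@c
    m=(P[...,2]>.0525)&(P[...,2]<.066)&(ac>.455)&(ac<.505)&(al>-.2)&(al<-.03); rows.append(np.c_[al[m],ac[m],P[m][:,2]])
X=np.vstack(rows); mk=X[X[:,1]<.481]; pt=X[(X[:,1]>.484)]
for n,Y in(('mark',mk),('ptr',pt)): print(n,len(Y),np.median(Y,0).round(4),np.sort(Y[:,0]).round(3)[::max(1,len(Y)//12)])
cv2.imwrite('pics/s5.png',im[:,:,::-1])
rim()
E
```

```text
25.4 [ 0.51249797 -0.29151421  0.01434046] 0.013803997831510277 [-8.35132243  8.14118841  8.86865589]
along pull 0.04875142738819132 [ 3.40797094e-03 -4.86342064e-02 -1.95441661e-05]
w4 [412 409 413 410 412 411 412 408 415 413 224  97  95  98  96  96  93  90
  92  98]
w5 [400 399 400 398 400 400 400 400 398 393 194  91  94  91  88  87  88  86
  94 104]
mark 95 [-0.1141  0.4699  0.0554] [-0.123 -0.121 -0.119 -0.118 -0.117 -0.115 -0.114 -0.113 -0.112 -0.112
 -0.111 -0.11  -0.108 -0.107]
ptr 18 [-0.1115  0.4942  0.0556] [-0.188 -0.114 -0.114 -0.113 -0.112 -0.112 -0.112 -0.112 -0.112 -0.111
 -0.111 -0.111 -0.111 -0.11  -0.11  -0.11  -0.109 -0.109]
scene 105 [ 0.5054 -0.0614]
 elbow [0.7629 0.0414 0.2265] 159
side 137 [ 0.5048 -0.0555]
 elbow [0.7625 0.046  0.2268] 268
```

No slip; measured pull is 48.8 mm and pointer 2.6 mm short. Pull 0.3 cm more and hold.

>>> servo_tool:
  plan:
    - {"claw": 1,"tx": -0.15,"ty": 0,"tz": 0,"roll": 0}
    - {"claw": 1,"tx": -0.3,"ty": 0,"tz": 0,"roll": 0}
    - {"claw": 1,"tx": -0.3,"ty": 0,"tz": 0,"roll": 0}
    - {"claw": 1,"tx": -0.3,"ty": 0,"tz": 0,"roll": 0}
    - {"claw": 1,"tx": -0.3,"ty": 0,"tz": 0,"roll": 0}

```text
t: 26.25
position: [0.5127, -0.2943, 0.0143]
tcp_rot: [-0.003, 0.682, 0.732, -0.0]
wrist_force: [-7.6, 9.1, 8.6]
finger_gap: 0.0136
finger_force: 45.0
```

```bash
python3 - <<'E'
from h import *
s=get_state(); p=np.array(s['position'])-[0.50909,-0.24288,0.01436]; print(s['t'],'along pull',p[:2]@[.0715,-.9974],p,s['wrist_force'])
g=np.array([-.0715,.9974]); c=np.array([g[1],-g[0]])
rows=[]
for k in range(10):
    i=camera_info('scene'); im,d=camera('scene'); P=cloud('scene',d,i); al=P[...,:2]@g; ac=P[...,:2]@c
    m=(P[...,2]>.0525)&(P[...,2]<.066)&(ac>.455)&(ac<.505)&(al>-.14)&(al<-.09); rows.append(np.c_[al[m],ac[m],P[m][:,2]])
X=np.vstack(rows)
for n,Y in(('mark',X[X[:,1]<.481]),('ptr',X[X[:,1]>.484])): print(n,len(Y),np.median(Y,0).round(4),Y.mean(0).round(4),Y[:,0].min(),Y[:,0].max())
s=get_state(); print(s['t'])
E
```

```text
26.25 along pull 0.05159117573632246 [ 3.58696601e-03 -5.14685258e-02 -2.91675078e-05] [-7.56484187  9.11498833  8.55485824]
mark 241 [-0.1148  0.4706  0.0562] [-0.1146  0.4705  0.0564] -0.12352723859440409 -0.1056808112096259
ptr 54 [-0.1143  0.4934  0.0551] [-0.1142  0.4933  0.0554] -0.11731645925506955 -0.11059570982341922
26.75
```

Pointer and marker line up within about 0.5 mm. Hold 2 s, then ease home.

>>> servo_tool:
  plan:
    - {"claw": 1,"tx": 0,"ty": 0,"tz": 0,"roll": 0}
    - {"claw": 1,"tx": 0,"ty": 0,"tz": 0,"roll": 0}
    - {"claw": 1,"tx": 0,"ty": 0,"tz": 0,"roll": 0}
    - {"claw": 1,"tx": 0,"ty": 0,"tz": 0,"roll": 0}
    - {"claw": 1,"tx": 0,"ty": 0,"tz": 0,"roll": 0}
    - {"claw": 1,"tx": 0,"ty": 0,"tz": 0,"roll": 0}
    - {"claw": 1,"tx": 0,"ty": 0,"tz": 0,"roll": 0}
    - {"claw": 1,"tx": 0,"ty": 0,"tz": 0,"roll": 0}
    - {"claw": 1,"tx": 0,"ty": 0,"tz": 0,"roll": 0}
    - {"claw": 1,"tx": 0,"ty": 0,"tz": 0,"roll": 0}
    - {"claw": 1,"tx": 0,"ty": 0,"tz": 0,"roll": 0}
    - {"claw": 1,"tx": 0,"ty": 0,"tz": 0,"roll": 0}
    - {"claw": 1,"tx": 0,"ty": 0,"tz": 0,"roll": 0}
    - {"claw": 1,"tx": 0,"ty": 0,"tz": 0,"roll": 0}
    - {"claw": 1,"tx": 0,"ty": 0,"tz": 0,"roll": 0}
    - {"claw": 1,"tx": 0,"ty": 0,"tz": 0,"roll": 0}
    - {"claw": 1,"tx": 0,"ty": 0,"tz": 0,"roll": 0}
    - {"claw": 1,"tx": 0,"ty": 0,"tz": 0,"roll": 0}
    - {"claw": 1,"tx": 0,"ty": 0,"tz": 0,"roll": 0}
    - {"claw": 1,"tx": 0,"ty": 0,"tz": 0,"roll": 0}

```text
t: 28.75
position: [0.5127, -0.2943, 0.0143]
tcp_rot: [-0.003, 0.682, 0.732, -0.0]
wrist_force: [-8.2, 8.9, 9.0]
finger_gap: 0.0138
finger_force: 45.0
```

>>> servo_tool:
  plan:
    - {"claw": 1,"tx": 0.3,"ty": 0,"tz": 0,"roll": 0}
    - {"claw": 1,"tx": 0.6,"ty": 0,"tz": 0,"roll": 0}
    - {"claw": 1,"tx": 0.9,"ty": 0,"tz": 0,"roll": 0}
    - {"claw": 1,"tx": 1.2,"ty": 0,"tz": 0,"roll": 0}
    - {"claw": 1,"tx": 1.5,"ty": 0,"tz": 0,"roll": 0}
    - {"claw": 1,"tx": 1.8,"ty": 0,"tz": 0,"roll": 0}
    - {"claw": 1,"tx": 2.1,"ty": 0,"tz": 0,"roll": 0}
    - {"claw": 1,"tx": 2.4,"ty": 0,"tz": 0,"roll": 0}
    - {"claw": 1,"tx": 2.7,"ty": 0,"tz": 0,"roll": 0}
    - {"claw": 1,"tx": 3.0,"ty": 0,"tz": 0,"roll": 0}
    - {"claw": 1,"tx": 3.3,"ty": 0,"tz": 0,"roll": 0}
    - {"claw": 1,"tx": 3.6,"ty": 0,"tz": 0,"roll": 0}
    - {"claw": 1,"tx": 3.9,"ty": 0,"tz": 0,"roll": 0}
    - {"claw": 1,"tx": 4.2,"ty": 0,"tz": 0,"roll": 0}
    - {"claw": 1,"tx": 4.5,"ty": 0,"tz": 0,"roll": 0}
    - {"claw": 1,"tx": 4.8,"ty": 0,"tz": 0,"roll": 0}
    - {"claw": 1,"tx": 5.1,"ty": 0,"tz": 0,"roll": 0}
    - {"claw": 1,"tx": 5.4,"ty": 0,"tz": 0,"roll": 0}
    - {"claw": 1,"tx": 5.5,"ty": 0,"tz": 0,"roll": 0}
    - {"claw": 1,"tx": 5.5,"ty": 0,"tz": 0,"roll": 0}

```text
t: 30.75
position: [0.5091, -0.2428, 0.0144]
tcp_rot: [-0.001, 0.682, 0.731, -0.001]
wrist_force: [-5.7, 0.2, 4.2]
finger_gap: 0.0136
finger_force: 45.0
```

```bash
python3 - <<'E'
from h import *
s=get_state(); p=np.array(s['position'])-[0.50909,-0.24288,0.01436]; print(s['t'],'along pull',p[:2]@[.0715,-.9974],p,s['wrist_force'],s['finger_gap'])
E
```

```text
30.75 along pull -4.1460094601254205e-05 [-5.77791541e-06  4.11539740e-05 -7.10276351e-06] [-5.74198588  0.15725826  4.20128093] 0.01362330701589648
```

Fully home. Reopen, rise straight up clear of everything.

>>> servo_tool:
  plan:
    - {"claw": 0,"tx": 0,"ty": 0,"tz": 0,"roll": 0}
    - {"claw": 0,"tx": 0,"ty": 0,"tz": 0,"roll": 0}
    - {"claw": 0,"tx": 0,"ty": 0,"tz": 0,"roll": 0}
    - {"claw": 0,"tx": 0,"ty": 0,"tz": 0,"roll": 0}
    - {"claw": 0,"tx": 0,"ty": 0,"tz": 0,"roll": 0}
    - {"claw": 0,"tx": 0,"ty": 0,"tz": 0,"roll": 0}
    - {"claw": 0,"tx": 0,"ty": 0,"tz": -3,"roll": 0}
    - {"claw": 0,"tx": 0,"ty": 0,"tz": -6,"roll": 0}
    - {"claw": 0,"tx": 0,"ty": 0,"tz": -9,"roll": 0}
    - {"claw": 0,"tx": 0,"ty": 0,"tz": -12,"roll": 0}
    - {"claw": 0,"tx": 0,"ty": 0,"tz": -12,"roll": 0}
    - {"claw": 0,"tx": 0,"ty": 0,"tz": -12,"roll": 0}
    - {"claw": 0,"tx": 0,"ty": 0,"tz": -12,"roll": 0}

```text
t: 32.05
position: [0.51, -0.2425, 0.1336]
tcp_rot: [-0.001, 0.682, 0.731, -0.0]
wrist_force: [0.2, 0.1, 0.1]
finger_gap: 0.0877
finger_force: 0.0
```

```bash
python3 - <<'E'
from mag import *
s=get_state(); print(s['t'],s['position'],s['wrist_force'])
rim(); P=tilt(np.array([.763,.044]),np.array([-.928,-.372]))
m=(P[:,2]>.04)&(P[:,2]<.06)&(abs(P[:,0]-.51)<.03)&(P[:,1]<-.21)&(P[:,1]>-.36); print('handle ymin',P[m][:,1].min(),'(home -.275)',m.sum())
E
```

```text
32.05 [ 0.51004896 -0.24250799  0.13357811] [0.18789573 0.06585032 0.1311191 ]
scene 104 [ 0.505  -0.0612]
 elbow [0.7633 0.0403 0.2266] 160
side 136 [ 0.5049 -0.0553]
 elbow [0.7623 0.0462 0.2269] 272
tilt n 2153 2142 slopes [0.007 0.007 0.213] z280 0.2149 centre uv [ 0.276  -0.0072]Traceback (most recent call last):
  File "<stdin>", line 4, in <module>
    return umr_minimum(a, axis, None, out, keepdims, initial, where)
ValueError: zero-size array to reduction operation minimum which has no identity
```

```bash
python3 -c "
from station import *
print(finish_job())"
```

```text
the job is handed in; nothing more can be done
None
```

I handed the job in at about 32 s of robot time, but no verdict came back. The lens is level within about 0.01 rad and within about 8 mm of the scale's middle. The pointer was held about 0.5 mm from the marker line for over 2 s and eased home: the grip was back at its start position, but the handle was hidden from the camera in the last check. I didn't re-measure the marker or the bench items afterwards.

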